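# Unpin the serving tongs and hold up a cheese with them

## Task

Draw the retaining pin up out of the tongs stand and park it upright in the notch at the stand's side, its collar resting on the wood. Then take the tongs off the stand, close their jaws round the drum-shaped goat cheese that stands alone near the front of the deck and lift it about 20 cm off the deck with the tongs alone (your fingers do not touch the cheese). Leave the other things where they are, and finish while still holding the cheese up in the tongs: do not put it down or let go.

Things in the scene. Friction and masses are not known exactly. Their poses are not given: they have to be found in the camera images.
- tongs_stand: wooden stand, fixed. Origin on the deck below the pin's bore; x along the stored tongs to their jaws, y left, z up. Base board 10 mm thick, x -26 to 178, y -62 to 54 mm. Rear block (x -22 to 22, y -62 to 20) and front rest (upright board, x 151 to 163, y -56 to 56) carry the tongs on their tops, 48 mm above the deck; free between them above the base board
- bore (a point): mouth of the bore, 13 mm wide, in the block's top (48 mm above the deck). The stored pin stands in it with 26 mm of shaft
- notch (a point): parking place in the side notch, level with the block's top, 44 mm from the bore towards -y of the stand. The notch is an upright slot 14 mm wide (along the stand's x), 38 mm deep, from y -20 to -62 mm, open above and at the block's -y side. A parked pin stands in it with its collar on the block's top and its origin here
- pin: steel pin standing upright, 50 g. Origin at the centre of the collar's underside, z up. Below: shaft 10 mm thick, 34 mm long. Above: collar 24 mm wide, 5 mm thick, neck 12 mm wide to 17 mm, black grip knob 20 mm wide from 17 to 47 mm. At first it passes through the tongs' eye into the bore and keeps the tongs down; pull it straight up over 36 mm to free it
- tongs: sprung steel tongs lying flat on the stand, 100 g. Origin at the centre of the underside of the eye (30 mm wide, hole 15 mm, 8 mm thick) at the rear end; x runs to the jaws, y left, z up. Two arms, 3 mm thick, z 0 to 16 mm, open sideways (in x-y) on hinges behind x 28 mm (17 mm tall); from x 60 to 150 mm each is straight: squeeze there from both sides, across y
- tongs_grip (a point): midway between the arms at x 115, z 8 mm of the tongs: where to grip across the arms, near the balance point. Width over both arms here: 58 mm open, about 38 mm with the cheese in the jaws, 21 mm shut. Springs push out on each finger with 8 N open, 16 N at the cheese. Squeezed to 54 or 55 mm the tongs can be carried with the jaws open; 35 to 60 N of grip holds the cheese
- jaw_centre (a point): point midway between the two jaws, at x = 185, z = 11 mm of the tongs: the axis of the cheese belongs here
- jaw_left: left arm with its jaw; origin at its hinge (x 22, y 10 mm of the tongs). The jaw is a shallow cup, 40 mm long (x 165 to 205 of the tongs), z 0 to 22 mm, shaped for a round of 31 mm radius. Least gap between the two jaws: about 83 mm open, 78 mm when squeezed to 55 mm at tongs_grip
- jaw_right: right arm with its jaw, the mirror image of jaw_left; origin at its hinge (x 22, y -10 mm of the tongs)
- drum_cheese: the wanted goat cheese: upright drum with a pale wrinkled rind, 62 to 63 mm in diameter, 72 mm tall, firm, about 0.2 kg, standing alone on the deck, well in front of the other drums that belong to the display. Origin at the centre of its underside
- brick_cheese: bystander: grey truncated pyramid with a flat top, 57 x 63 mm at its foot, 54 mm tall. Origin at the centre of its underside
- pyramid_cheese: bystander: pale pyramid, 76 x 78 mm at its foot, 80 mm tall. Origin at the centre of its underside
- honey: bystander: glass jar of honey, 71 mm wide, 110 mm tall, beyond the stand. Origin at the centre of its underside

How it is judged:
By the outcome, as a careful person would: the job done as asked, in the order asked, and still so for the second after the job is handed in, while the arm keeps its last pose, push and grip.
It also fails if it takes over 58 s, if anything falls off the work surface, if the arm or the gripper's body presses on something with over 40 N, if the wrist force passes 120 N, or if a joint passes its speed limit or range.

## Robot

A 6-joint arm with a two-finger parallel gripper is mounted at the origin on a cart in front of the work surface, level with it; the furniture and walls round the work are solid. World frame = base frame: x ahead of the robot, y to its left, z up, the work surface at z = 0. Lengths are in mm, angles in rad, forces in N, time in s.
With the tool pointing down it reaches from about 375 to 925 mm from the base axis. Payload 5.7 kg.
Tool frame: the origin (TCP) lies between the finger pads; the fingertips stand env.tcp_to_tips ahead of it and the grasp point (between the pads) lies 2 mm behind it (env.tcp_to_tips is the distance from the TCP to the fingertips, in mm); z points along the fingers, y is the line along which they close (so a half turn about z gives the same grasp; the last joint's range is limited). The gripper opens to 85 mm and grips with 20 to 120 N. Pads are 22 mm wide; open, the fingers measure 114 mm over their backs; the gripper's body (76 mm by 85 mm) begins 54 mm behind the grasp point. The pads swing forward as they close: fully open they stand 13 mm farther back than shut.
Start: joints at [1.151, 0.359, 1.51, -0, 1.272, -0.115], TCP at [180.055, 572.316, 248.267] pointing down, gripper open.
Joint ranges: [-2.97, 2.97], [-1.01, 2.36], [0.21, 2.38], [-0.96, 4.11], [0.2, 2.71], [-2.98, 2.98]. Speed limits (rad/s): [2.39, 2.39, 3.14, 3.14, 3.14, 3.14].

## Interface

Orientations are given as a unit quaternion [w, x, y, z].
In Python, from bench import env, eyes gives the robot as it stands. The module is installed in compiled form; this text tells all that it offers.
- The arm moves only by the tool move_arm, never from a script. Its argument "plan" is text: rows parted by semicolons, each of 7 numbers parted by spaces: the turn, a rotation vector about the world's x, y, z in degrees, then the shift along the world's x, y, z in cm, then the closure, from 0 (fully open) to 1 (shut). A call has 1 to 12 rows; each row is the pose to reach, as a shift and turn from the pose commanded when the call began; what a row does not reach only later rows make up. A row lasts 1/8 s, in which the tool goes at most 62.5 mm and 10.7 degrees, less where a joint would pass 70% of its speed; a pose out of reach is approached as far as the arm can. A call with a gripper value outside its range is refused whole. The fingers move at their own pace and stop on an object; "newtons" is the grip in N (left out, the last holds). Time passes only in rows, so rows that repeat a pose let the fingers close. It gives the time, the measured TCP pose, the force, the opening and the grip force at its end, in the units of the state.
- env.get_state(): the state, without advancing time (a new reading comes with each control period).
- eyes.read_camera(name): name is "scene" or "top" or "wrist"; returns a dict with "image" (384x512x3 uint8, blue, green, red), "vertical_fov" (degrees; the focal length in pixels is half the picture's height over the tangent of half this angle, whatever the lens; pixels are square), "cx", "cy" (the principal point, pixels), "rvec" (rotation vector, rad) and "tvec" (3), from world to camera coordinates, as OpenCV has them; the wrist camera has in their place "mount" (4x4, takes a point from camera to tool coordinates, whose origin is the TCP and whose axes are the flange's). Camera axes: x right, y down, z forward; pixel columns grow to the right and rows downward; lengths in mm; the calibration is good to about 2 mm. The wrist camera is an equidistant fisheye: a pixel r from the principal point sees the ray r / f radians off the axis. A picture is of the moment at which its call begins: read the wrist's pose just before it. There is no depth.
- env.finish_job(): hands the job in; it is judged then, once.
The state is a dict: "clock": time; "joint_positions": joint angles; "joint_vel": joint speeds; "effort": joint torques, N m; "tcp_pos": TCP position; "tool_rot": TCP orientation; "ft_force": force on the tool from outside, world axes, zero at the start; "wrist_torque": the same for the moment, N m; "grip_width": finger opening in mm; "gripper_force": force on a finger pad.
Only numpy, scipy, OpenCV 4.12 (cv2) and the standard library are available. Lean on these libraries where they do the work, as an engineer would, in place of code of your own. Each camera call takes 0.05 s, during which the arm holds its last target. There are 200 camera calls.

## Working session

There is one attempt and no reset: what is moved stays moved. The work goes in short steps, Python scripts to look and compute and a tool call to move; the robot and the scene stay as the last step left them, time stands still between calls to the robot, and variables do not carry over. Pictures are saved under pics/ and viewed, at most 10 in all, crops included, and the job is handed in when it is done.

Besides the shell and the picture viewer there is one more tool, called as name(argument=value, ...) on one line, values as JSON. move_arm: Moves the arm, as the interface text tells. Its arguments: {"type":"object","properties":{"plan":{"type":"string"},"newtons":{"type":"number"}},"required":["plan"]}

```bash
mkdir -p pics
cat > h.py <<'E'
import numpy as np, cv2, pickle
from bench import env, eyes
from scipy.spatial.transform import Rotation as R
def shot(n, fn):
    s=env.get_state(); c=eyes.read_camera(n); c['state']=s
    cv2.imwrite('pics/'+fn+'.png', c['image']); pickle.dump(c,open(fn+'.pkl','wb')); return c
def load(fn): return pickle.load(open(fn+'.pkl','rb'))
def ray(c,u,v):
    h=c['image'].shape[0]; f=h/2/np.tan(np.radians(c['vertical_fov'])/2)
    a=np.array([u-c['cx'],v-c['cy']],float)
    if 'mount' in c:
        r=np.hypot(*a); t=r/f; d=np.array([*(a/max(r,1e-9)*np.sin(t)),np.cos(t)])
        q=np.array(c['state']['tool_rot'])
        Rt=R.from_quat(q[[1,2,3,0]]).as_matrix() if q.size==4 else q
        M=np.array(c['mount']); return np.array(c['state']['tcp_pos'])+Rt@M[:3,3], Rt@M[:3,:3]@d
    Rm=cv2.Rodrigues(np.array(c['rvec'],float))[0]
    return -Rm.T@np.ravel(c['tvec']), Rm.T@np.array([a[0]/f,a[1]/f,1])
def onz(c,u,v,z):
    o,d=ray(c,u,v); return o+d*(z-o[2])/d[2]
def two(r1,r2):
    (o1,d1),(o2,d2)=r1,r2; A=np.c_[d1,-d2]; s=np.linalg.lstsq(A,o2-o1,rcond=None)[0]
    p,q=o1+s[0]*d1,o2+s[1]*d2; return (p+q)/2,np.linalg.norm(p-q)
E
python3 - <<'E'
from h import *
ims=[shot(n,n+'0') for n in('scene','top','wrist')]
print(env.tcp_to_tips, env.get_state())
for c in ims: print({k:v for k,v in c.items() if k not in('image','state')})
E
```

```text
17.0 {'clock': 0.15, 'joint_positions': array([ 1.15086681e+00,  3.59358904e-01,  1.51123940e+00,  5.81135918e-06,
        1.27250729e+00, -1.15116073e-01]), 'joint_vel': array([-0.00012256, -0.00178404, -0.0044448 ,  0.00012026, -0.00027008,
       -0.00084517]), 'effort': array([ 6.55233289e-04, -5.28027785e+01, -2.78928226e+01, -4.98593254e-04,
        8.28265882e-03, -2.17509842e-05]), 'tcp_pos': array([179.86457844, 571.84630031, 247.61399953]), 'tool_rot': array([-2.02645941e-04,  1.51818196e-01,  9.88408146e-01, -7.28828535e-04]), 'ft_force': array([-0.21676961, -0.39384652,  0.41321139]), 'wrist_torque': array([ 0.01527791, -0.00329892,  0.05330629]), 'gripper_force': 0.0, 'grip_width': 85.55685980468726}
{'vertical_fov': 53.272441138365814, 'cx': 255.69341230302243, 'cy': 188.41592510877305, 'rvec': array([ 2.07060367, -0.4455133 ,  0.28602444]), 'tvec': array([-566.27721746,  167.57791845,  888.02810455])}
{'vertical_fov': 53.41333394217823, 'cx': 259.77771839085995, 'cy': 192.7306970412423, 'rvec': array([ 2.18638863, -2.15384134,  0.10347727]), 'tvec': array([ -24.57557622,  638.89447123, 1262.99613205])}
{'vertical_fov': 65.70646984690485, 'cx': 254.68763937363684, 'cy': 192.12186668377342, 'mount': array([[ 1.89100838e-04, -9.58770972e-01, -2.84179851e-01,
         7.25982342e+01],
       [ 9.99999930e-01,  2.72756496e-04, -2.54804083e-04,
         1.67947704e-01],
       [ 3.21810658e-04, -2.84179783e-01,  9.58770957e-01,
        -1.25810266e+02],
       [ 0.00000000e+00,  0.00000000e+00,  0.00000000e+00,
         1.00000000e+00]])}
```

View pics/top0.png

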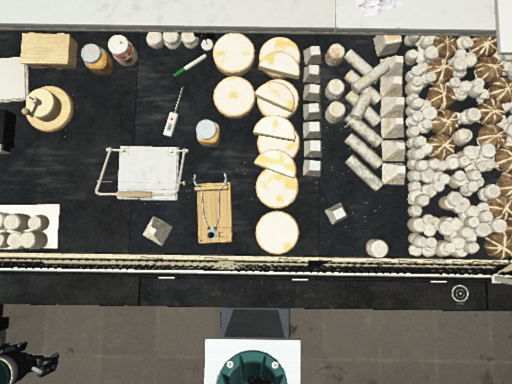

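View pics/scene0.png

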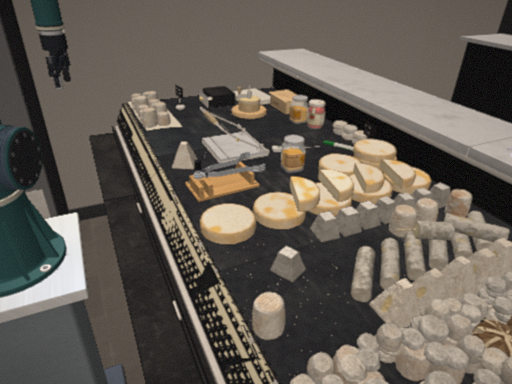

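Top view: stand around (213,213) with pin knob at (212,234) and jaws pointing up (world +x). The drum cheese is at (377,247), the brick at (337,213), the pyramid at (157,231), and the front rail at row ~262.

Run:
```python
from h import *
t=load('top0'); s=load('scene0')
for n,u,v,z in [('pin',212,234,90),('cheese',377,244,72),('brick',338,211,54),('rail',377,262,30),('jar',207,128,110),('wheel',277,230,40),('jawL',196,178,56),('jawR',227,178,56),('st',198,242,10),('st',231,242,10),('st',231,184,10),('st',196,184,10)]:
    print(n,onz(t,u,v,z).round())
im=cv2.resize(t['image'][165:260,180:310],None,fx=5,fy=5,interpolation=cv2.INTER_CUBIC)
im2=cv2.resize(s['image'][150:210,170:280],None,fx=5,fy=5,interpolation=cv2.INTER_CUBIC)
im2=cv2.copyMakeBorder(im2,0,0,0,100,0)
cv2.imwrite('pics/c1.png',im)
```

```text
pin [498. 136.  90.]
cheese [ 474. -397.   72.]
brick [ 580. -275.   54.]
rail [ 413. -409.   30.]
jar [840. 159. 110.]
wheel [514. -74.  40.]
jawL [683. 199.  56.]
jawR [685.  95.  56.]
st [470. 193.  10.]
st [471.  80.  10.]
st [670.  85.  10.]
st [668. 206.  10.]
```

View pics/c1.png

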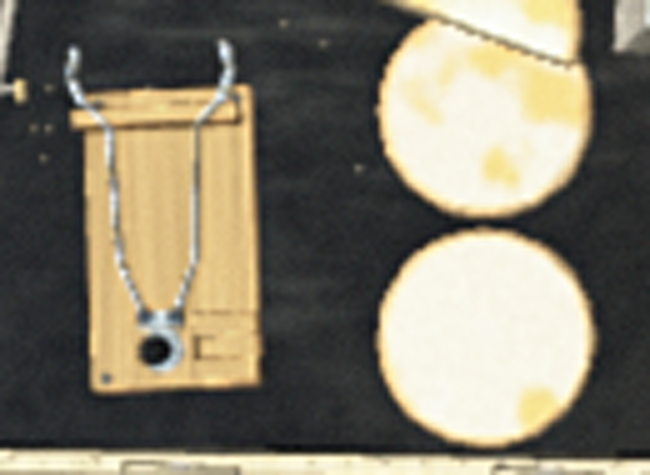

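The crop shows the stand only slightly rotated: the knob is at (155,350), the notch to its right and the jaw tips at the top. I'll move over the stand for a closer look.

move_arm(plan="0 0 18 31 -43.6 1 0;0 0 18 31 -43.6 1 0;0 0 18 31 -43.6 1 0;0 0 18 31 -43.6 1 0;0 0 18 31 -43.6 1 0;0 0 18 31 -43.6 1 0;0 0 18 31 -43.6 1 0;0 0 18 31 -43.6 1 0;0 0 18 31 -43.6 1 0;0 0 18 31 -43.6 1 0;0 0 18 31 -43.6 1 0;0 0 18 31 -43.6 1 0")

```text
clock: 1.65
tcp_pos: [489.1, 137.3, 258.1]
tool_rot: [-0.0, -0.005, 1.0, 0.0]
ft_force: [-0.2, 0.3, 0.1]
grip_width: 85.4
gripper_force: 0.0
```

Run:
```python
from h import *
w=shot('wrist','w1'); print(w['state']['tcp_pos'],w['state']['tool_rot'])
```

```text
[489.10774028 137.29343923 258.10688544] [-3.84383003e-04 -5.40913369e-03  9.99985295e-01  5.36289718e-05]
```

View pics/w1.png

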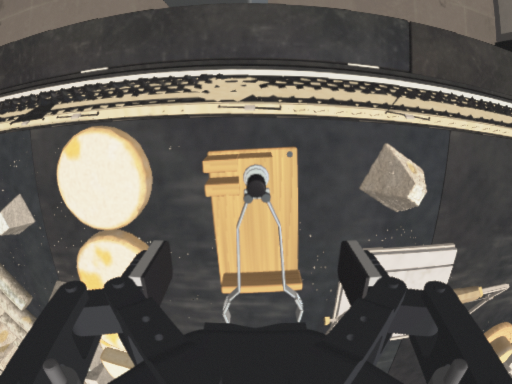

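Wrist view: the knob is at about (257,186) with the silver collar around it. The block is at rows 150–195, the notch slot at about (205–243,178), and the jaws at the bottom at (226,318) and (300,318).

Run:
```python
from h import *
w=load('w1'); im=w['image']; hsv=cv2.cvtColor(im,cv2.COLOR_BGR2HSV)
wood=((hsv[...,1]>90)&(hsv[...,2]>100)).astype(np.uint8)
# knob
k=(hsv[...,2]<60).astype(np.uint8); k[:165]=0;k[205:]=0;k[:,:240]=0;k[:,275:]=0
n,l,st,ce=cv2.connectedComponentsWithStats(k); print(st[1:],ce[1:])
big=cv2.resize(im[140:330,195:310],None,fx=3,fy=3,interpolation=cv2.INTER_CUBIC); cv2.imwrite('pics/c2.png',big)
for u,v,z in [(257,186,103),(257,186,90)]: print(onz(w,u,v,z).round(1))
```

```text
[[247 175  18  22 308]] [[255.33441558 185.66558442]]
[493.4 139.8 103. ]
[497. 140.  90.]
```

View pics/c2.png

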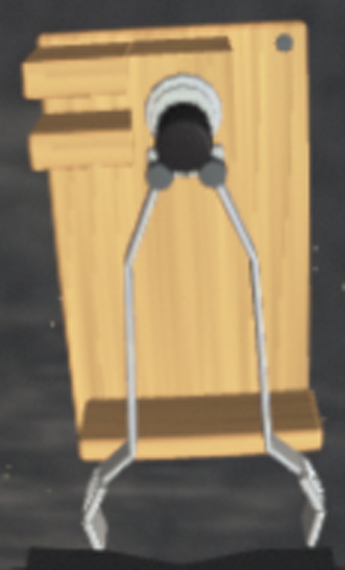

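Enlarged view: eye ring centre (184,111), knob top (184,150), slot edges at rows 97 and 135, arm ends (128,262)/(257,260) and (133,440)/(268,440), jaw tips (97,545)/(315,543).

Run:
```python
from h import *
w=load('w1')
P=lambda u,v,z:onz(w,195+(u+.5)/3-.5,140+(v+.5)/3-.5,z)
for n,u,v,z in [('eye',184,111,56),('knob',184,150,103),('slotA l',25,97,48),('slotB l',30,135,48),('slotA r',130,97,48),('slotB r',132,135,48)]: print(n,P(u,v,z).round(1))
e=P(184,111,56)
for a,b in [((161,176),(212,173)),((128,262),(257,260)),((133,440),(268,440)),((94,500),(318,500))]:
    p,q=P(*a,64),P(*b,64); m=(p+q)/2; print(p.round(1),q.round(1),m.round(1),'yaw',np.degrees(np.arctan2(m[1]-e[1],m[0]-e[0])).round(2), 'perp',np.degrees(np.arctan2(q[0]-p[0],p[1]-q[1])).round(2))
t=load('top0');print(onz(t,180+155/5,165+350/5,103))
s=env.get_state();print(s['tcp_pos'])
```

```text
eye [495.3 139.1  56. ]
knob [497.2 138.9 103. ]
slotA l [492.1  77.1  48. ]
slotB l [507.4  78.6  48. ]
slotA r [491.9 118.2  48. ]
slotB r [507.  118.9  48. ]
[518.6 130.6  64. ] [517.2 149.8  64. ] [517.9 140.2  64. ] yaw 2.98 perp -175.85
[554.  117.9  64. ] [552.6 168.2  64. ] [553.3 143.1  64. ] yaw 3.95 perp -178.47
[637.9 118.9  64. ] [637.6 177.   64. ] [637.7 148.   64. ] yaw 3.58 perp -179.71
[671.9 100.9  64. ] [671.8 201.8  64. ] [671.9 151.3  64. ] yaw 3.98 perp -179.92
[495.29706184 137.28812096 103.        ]
[489.19964375 137.31840889 258.20262186]
```

Run:
```python
from h import *
def edges(c,rows,x0,x1):
    hsv=cv2.cvtColor(c['image'],cv2.COLOR_BGR2HSV); m=(hsv[...,1]>70)&(hsv[...,2]>90)
    L=[];Rr=[]
    for v in rows:
        xs=np.where(m[v,x0:x1])[0]+x0; L.append(onz(c,xs[0]-.5,v,10)[:2]);Rr.append(onz(c,xs[-1]+.5,v,10)[:2])
    for n,E in(('L',L),('R',Rr)):
        E=np.array(E); p=np.polyfit(E[:,0],E[:,1],1); print(n,'yaw',np.degrees(np.arctan(p[0])).round(2),'y@x500',np.polyval(p,500).round(1),'resid',(E[:,1]-np.polyval(p,E[:,0])).std().round(2))
edges(load('w1'),range(200,268),195,310)
edges(load('top0'),range(194,228),185,245)
```

```text
L yaw 3.5 y@x500 76.7 resid 0.4
R yaw 3.35 y@x500 193.6 resid 0.64
L yaw 3.43 y@x500 196.0 resid 0.99
R yaw 3.39 y@x500 77.5 resid 0.96
```

move_arm(plan="0 0 2.8 0.73 0.17 -6 0;0 0 2.8 0.73 0.17 -12 0;0 0 2.8 0.73 0.17 -14.5 0;0 0 2.8 0.73 0.17 -16.8 0;0 0 2.8 0.73 0.17 -16.8 0;0 0 2.8 0.73 0.17 -16.8 1;0 0 2.8 0.73 0.17 -16.8 1;0 0 2.8 0.73 0.17 -16.8 1;0 0 2.8 0.73 0.17 -16.8 1;0 0 2.8 0.73 0.17 -16.8 1", newtons=40)

```text
clock: 2.95
tcp_pos: [497.8, 138.1, 91.0]
tool_rot: [0.001, -0.029, 1.0, 0.0]
ft_force: [-1.4, 0.5, 7.1]
grip_width: 18.9
gripper_force: 38.9
```

Run:
```python
from h import *
w=shot('wrist','w2'); s=w['state'];print({k:s[k] for k in('clock','tcp_pos','tool_rot','ft_force','grip_width','gripper_force')})
cv2.imwrite('pics/c3.png',cv2.resize(w['image'],(640,480)))
```

```text
{'clock': 2.95, 'tcp_pos': array([497.82373045, 138.09011723,  90.96256506]), 'tool_rot': array([ 5.69132706e-04, -2.90620643e-02,  9.99577446e-01,  4.17008900e-05]), 'ft_force': array([-1.39990512,  0.54161378,  7.10460085]), 'grip_width': 18.851566244831798, 'gripper_force': 38.8774573802948}
```

View pics/c3.png

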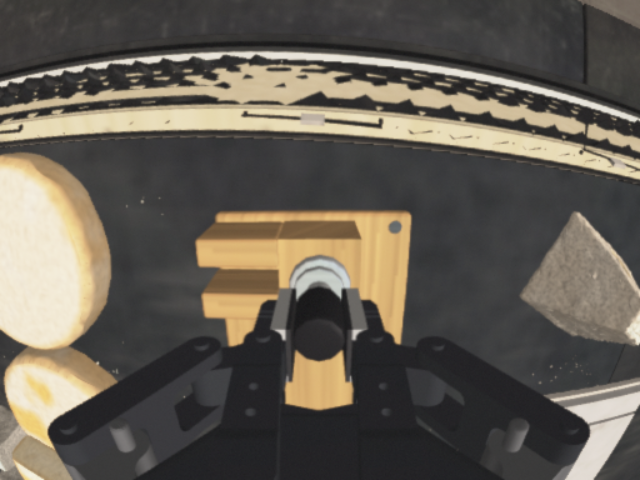

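The wrist view shows the knob centred at (320,310) between the pads, with the collar ring above it. I'll pull it straight up and move it over by the bore-to-notch offset.

move_arm(plan="0 0 0 0 0 1 1;0 0 0 0 0 2.5 1;0 0 0 0 0 4 1;0 0 0 0 0 5.5 1;0 0 0 0 0 6 1;0 0 0 0.26 -2 6 1;0 0 0 0.26 -4.4 6 1;0 0 0 0.26 -4.4 6 1;0 0 0 0.26 -4.4 6 1")

```text
clock: 4.12
tcp_pos: [499.8, 94.4, 150.2]
tool_rot: [-0.0, -0.029, 1.0, 0.0]
ft_force: [-0.5, -1.1, -0.5]
grip_width: 18.9
gripper_force: 39.2
```

Run:
```python
from h import *
w=shot('wrist','w3'); s=w['state'];print({k:s[k] for k in('clock','tcp_pos','tool_rot','ft_force','grip_width','gripper_force')})
c=shot('scene','s3'); a=cv2.resize(c['image'][110:215,150:300],None,fx=3,fy=3); b=cv2.resize(w['image'][120:330,150:350],None,fx=1.5,fy=1.5)
im=np.zeros((315,770,3),np.uint8); im[:315,:450]=a; im[:315,460:760]=b; cv2.imwrite('pics/c4.png',im)
```

```text
{'clock': 4.125, 'tcp_pos': array([499.82554239,  94.36604619, 150.23265277]), 'tool_rot': array([-1.36660376e-04, -2.88383235e-02,  9.99584070e-01,  1.42774771e-04]), 'ft_force': array([-0.51894144, -1.08758597, -0.53654672]), 'grip_width': 18.874552213285302, 'gripper_force': 39.162907004356384}
```

View pics/c4.png

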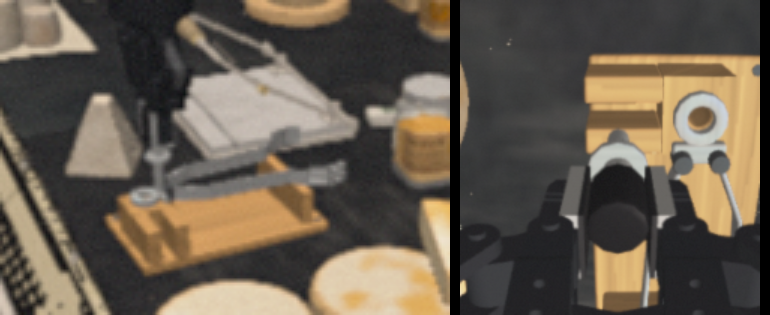

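The pin is out: its shaft shows below the collar in both views, and the eye with the empty bore is at (701,118). Lowering into the notch.

move_arm(plan="0 0 0 0.06 0 -1.5 1;0 0 0 0.06 0 -3 1;0 0 0 0.06 0 -3.5 1;0 0 0 0.06 0 -4 1;0 0 0 0.06 0 -4 1")

```text
clock: 4.85
tcp_pos: [500.4, 94.0, 109.9]
tool_rot: [-0.0, -0.029, 1.0, -0.0]
ft_force: [0.5, 1.0, -0.6]
grip_width: 18.8
gripper_force: 39.1
```

Run:
```python
from h import *
w=load('w3')
P=lambda u,v,z:onz(w,150+(u-460+.5)/1.5-.5,120+(v+.5)/1.5-.5,z)
for n,u,v,z in [('eye',701,118,56),('hole',701,118,48),('slotA',590,103,48),('slotA',655,103,48),('slotB',590,127,48),('collar',616,165,48+60+8)]: print(n,P(u,v,z).round(1))
s=env.get_state();print(s['tcp_pos'],s['ft_force'],s['wrist_torque'],s['grip_width'])
```

```text
eye [495.2 138.3  56. ]
hole [497.6 140.   48. ]
slotA [492.7  79.6  48. ]
slotA [490.7 114.2  48. ]
slotB [506.1  80.2  48. ]
collar [497.8  94.  116. ]
[500.35506272  94.00597519 109.87214857] [ 0.52695812  0.96827936 -0.60705724] [-0.06388537  0.03377094  0.01703252] 18.803666627862633
```

move_arm(plan="0 0 0 0 0 -1 1;0 0 0 0 0 -2 1;0 0 0 0 0 -2.4 1;0 0 0 0 0 -2.6 1;0 0 0 0 0 -2.65 1;0 0 0 0 0 -2.65 1")

```text
clock: 5.6
tcp_pos: [500.8, 94.0, 83.9]
tool_rot: [0.0, -0.029, 1.0, -0.0]
ft_force: [-0.6, 0.9, 0.3]
grip_width: 19.0
gripper_force: 39.1
```

move_arm(plan="0 0 0 0 0 -0.1 1;0 0 0 0 0 -0.17 1;0 0 0 0 0 -0.17 1")

```text
clock: 5.98
tcp_pos: [500.9, 94.0, 82.9]
tool_rot: [0.0, -0.029, 1.0, -0.0]
ft_force: [-2.5, 0.6, 7.5]
grip_width: 18.6
gripper_force: 40.3
```

move_arm(plan="0 0 0 0 0 -0.17 0.6;0 0 0 0 0 -0.17 0.6;0 0 0 0 0 1.5 0.6;0 0 0 0 0 5 0.6;0 0 0 0 0 10 0;0 0 0 2 3 14 0;0 0 0 5 4 14 0;0 0 0 6 4 14 0;0 0 0 6 4 14 0")

```text
clock: 7.1
tcp_pos: [560.0, 133.6, 221.1]
tool_rot: [-0.001, -0.029, 1.0, -0.0]
ft_force: [-0.0, -0.4, -0.1]
grip_width: 85.7
gripper_force: 0.0
```

Run:
```python
from h import *
w=shot('wrist','w4'); s=w['state'];print({k:s[k] for k in('clock','tcp_pos','tool_rot','ft_force','grip_width')})
im=w['image'][90:320,170:370]; cv2.imwrite('pics/c5.png',cv2.resize(im,None,fx=2.6,fy=2.6,interpolation=cv2.INTER_CUBIC))
```

```text
{'clock': 7.1, 'tcp_pos': array([559.98911876, 133.59367231, 221.06755241]), 'tool_rot': array([-1.08945966e-03, -2.90743337e-02,  9.99576619e-01, -2.80805384e-04]), 'ft_force': array([-0.02358579, -0.43599138, -0.08280498]), 'grip_width': 85.73279237938371}
```

View pics/c5.png

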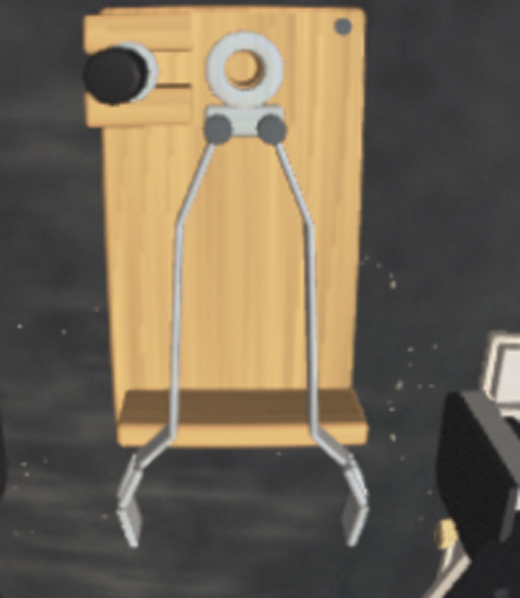

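The pin is parked upright in the notch, knob at (115,73) with its collar on the wood. The eye is at (244,68), hinges at (217,128)/(271,128), arms (180,222)–(173,435) and (310,222)–(317,435), and jaw tips at (133,545)/(352,545).

Run:
```python
from h import *
w=load('w4')
P=lambda u,v,z:onz(w,170+(u+.5)/2.6-.5,90+(v+.5)/2.6-.5,z)
e=P(244,68,56); print('eye',e.round(1))
for a,b in [((217,128),(271,128)),((180,222),(310,222)),((176,330),(313,330)),((173,435),(317,435))]:
    p,q=P(*a,64),P(*b,64); m=(p+q)/2; print(p.round(1),q.round(1),m.round(1),'w',np.hypot(*(p-q)[:2]).round(1),'yaw',np.degrees(np.arctan2(m[1]-e[1],m[0]-e[0])).round(2))
t=load('top0')
for v in (253,255,258,262,268): print(v,onz(t,377,v,0)[:2].round(),onz(t,377,v,50)[:2].round())
# cheese masks
for n,(u0,u1,v0,v1) in (('top0',(360,397,232,262)),('scene0',(240,300,285,345))):
    c=load(n); h=cv2.cvtColor(c['image'],cv2.COLOR_BGR2HSV)[v0:v1,u0:u1]; m=(h[...,2]>95).astype(np.uint8)
    k,l,st,ce=cv2.connectedComponentsWithStats(m); i=1+st[1:,4].argmax(); print(n,st[i]+[u0,v0,0,0,0],ce[i]+[u0,v0]); 
    for r in (l==i).astype(int): print(''.join('.#'[x] for x in r))
```

```text
eye [495.9 138.6  56. ]
[518.3 129.8  64. ] [517.  149.6  64. ] [517.7 139.7  64. ] w 19.8 yaw 3.0
[554.5 118.   64. ] [551.5 166.9  64. ] [553.  142.4  64. ] w 49.0 yaw 3.86
[597.9 118.2  64. ] [594.9 172.1  64. ] [596.4 145.2  64. ] w 53.9 yaw 3.75
[645.  118.7  64. ] [641.8 178.6  64. ] [643.4 148.7  64. ] w 60.0 yaw 3.92
253 [ 441. -419.] [ 444. -404.]
255 [ 434. -419.] [ 437. -403.]
258 [ 424. -418.] [ 428. -403.]
262 [ 411. -418.] [ 415. -403.]
268 [ 391. -418.] [ 395. -403.]
top0 [360 239  37  23 493] [376.94117647 251.336714  ]
.....................................
.....................................
.....................................
.....................................
.....................................
.....................................
.....................................
...........########..................
.........##############..............
........#################............
.......###################...........
.......####################..........
......#####################..........
......######################.........
......####################
[... 3603 characters left out ...]
###########..................
................#########################...................
.................########################...................
...................####################.....................
....................##################......................
.....................###############........................
.........................#####..............................
............................................................
............................................................
............................................................
............................................................
............................................................
```

Run:
```python
from h import *
w=load('w1');t=load('top0');w4=load('w4')
for n,c,u,a,b in(('w1',w,256,66,126),('w4',w4,262,20,95),('top',t,240,240,285)):
    print(n,[(v,int(c['image'][v,u-1:u+2].mean())) for v in range(a,b,1)])
print(ray(t,0,0)[0],ray(w,0,0)[0])
```

```text
w1 [(66, 63), (67, 66), (68, 77), (69, 147), (70, 226), (71, 231), (72, 230), (73, 229), (74, 223), (75, 117), (76, 50), (77, 50), (78, 75), (79, 74), (80, 60), (81, 100), (82, 158), (83, 189), (84, 191), (85, 191), (86, 191), (87, 191), (88, 190), (89, 190), (90, 189), (91, 191), (92, 192), (93, 192), (94, 191), (95, 185), (96, 152), (97, 73), (98, 51), (99, 43), (100, 50), (101, 91), (102, 147), (103, 176), (104, 203), (105, 209), (106, 181), (107, 97), (108, 112), (109, 205), (110, 212), (111, 214), (112, 211), (113, 171), (114, 76), (115, 54), (116, 53), (117, 55), (118, 58), (119, 60), (120, 60), (121, 60), (122, 60), (123, 60), (124, 59), (125, 60)]
w4 [(20, 34), (21, 57), (22, 87), (23, 180), (24, 220), (25, 205), (26, 87), (27, 45), (28, 67), (29, 59), (30, 73), (31, 145), (32, 182), (33, 183), (34, 164), (35, 98), (36, 49), (37, 41), (38, 39), (39, 40), (40, 45), (41, 92), (42, 174), (43, 181), (44, 196), (45, 178), (46, 176), (47, 184), (48, 190), (49, 193), (50, 205), (51, 206), (52, 206), (53, 206), (54, 190), (55, 116), (56, 63), (57, 56), (58, 52), (59, 56), (60, 57), (
[... 235 characters left out ...]
5), (85, 55), (86, 55), (87, 56), (88, 56), (89, 56), (90, 57), (91, 68), (92, 114), (93, 155), (94, 169)]
top [(240, 45), (241, 45), (242, 42), (243, 42), (244, 43), (245, 45), (246, 43), (247, 43), (248, 43), (249, 42), (250, 42), (251, 38), (252, 39), (253, 40), (254, 16), (255, 57), (256, 227), (257, 231), (258, 233), (259, 216), (260, 130), (261, 49), (262, 124), (263, 180), (264, 136), (265, 127), (266, 91), (267, 91), (268, 68), (269, 30), (270, 36), (271, 166), (272, 241), (273, 177), (274, 79), (275, 24), (276, 27), (277, 38), (278, 29), (279, 37), (280, 42), (281, 45), (282, 38), (283, 43), (284, 45)]
[ 512.9936196  -19.0365633 1319.2514883] [416.66441836 136.67915555 383.97255259]
```

Run:
```python
from h import *
w=load('w1');t=load('top0');w4=load('w4')
for z in (0,20,40,60): print(z,[onz(c,u,v,z)[:2].round(1).tolist() for c,u,v in((w,256,113.4),(w4,262,54.8),(t,205,255.3),(t,377,257.5),(w,256,69),(w4,262,22.7),(t,240,270.7))])
```

```text
0 [[425.3, 138.5], [425.7, 134.2], [424.5, 169.1], [426.0, -418.5], [367.7, 137.8], [386.2, 132.0], [374.5, 48.4]]
20 [[424.9, 138.4], [429.3, 134.0], [425.9, 166.3], [427.3, -412.4], [370.3, 137.8], [392.1, 131.8], [376.6, 47.4]]
40 [[424.4, 138.3], [432.9, 133.7], [427.2, 163.4], [428.6, -406.4], [372.8, 137.7], [397.9, 131.7], [378.7, 46.4]]
60 [[424.0, 138.2], [436.5, 133.4], [428.5, 160.6], [430.0, -400.3], [375.4, 137.6], [403.8, 131.6], [380.8, 45.4]]
```

The rail is flat and low at x≈425, so it's no obstacle. Now gripping the tongs.

move_arm(plan="0 0 0.4 2.5 0.6 -4 0;0 0 0.4 5.06 1.26 -8 0;0 0 0.4 5.06 1.26 -12 0;0 0 0.4 5.06 1.26 -15 0;0 0 0.4 5.06 1.26 -17 0;0 0 0.4 5.06 1.26 -17 0;0 0 0.4 5.06 1.26 -17 0.2;0 0 0.4 5.06 1.26 -17 0.34;0 0 0.4 5.06 1.26 -17 0.34;0 0 0.4 5.06 1.26 -17 0.34", newtons=40)

```text
clock: 8.4
tcp_pos: [612.0, 146.6, 53.8]
tool_rot: [0.001, -0.033, 0.999, -0.0]
ft_force: [-1.6, -0.9, 6.1]
grip_width: 56.8
gripper_force: 9.5
```

move_arm(plan="0 0 0 0 0 0 0.365;0 0 0 0 0 0 0.365;0 0 0 0 0 0 0.365")

```text
clock: 8.78
tcp_pos: [612.2, 146.7, 54.2]
tool_rot: [0.001, -0.033, 0.999, -0.0]
ft_force: [-3.1, -1.1, 9.8]
grip_width: 54.3
gripper_force: 11.8
```

move_arm(plan="0 0 0 0 0 0.5 0.365;0 0 0 0 0 1.5 0.365;0 0 0 0 0 3 0.365;0 0 0 0 0 5 0.365;0 0 0 0 0 8 0.365;0 0 0 0 0 11 0.365;0 0 0 0 0 13 0.365;0 0 0 0 0 13 0.365;0 0 0 0 0 13 0.365")

```text
clock: 9.9
tcp_pos: [610.6, 146.5, 181.7]
tool_rot: [-0.0, -0.033, 0.999, -0.0]
ft_force: [-1.2, -0.3, -0.7]
grip_width: 54.4
gripper_force: 8.9
```

Run:
```python
from h import *
w=shot('wrist','w5'); c=shot('scene','s5'); s=env.get_state();print({k:s[k] for k in('clock','tcp_pos','tool_rot','ft_force','wrist_torque','joint_positions','grip_width')})
a=cv2.resize(c['image'][60:220,130:330],None,fx=2,fy=2); b=cv2.resize(w['image'],(427,320))
cv2.imwrite('pics/c6.png',cv2.resize(np.hstack([a,b])[:, :],(800,310)))
```

```text
{'clock': 10.0, 'tcp_pos': array([610.26881412, 146.49359584, 180.92102817]), 'tool_rot': array([-1.09459160e-03, -3.25887403e-02,  9.99468235e-01, -1.52099288e-04]), 'ft_force': array([ 0.3095968 , -0.26992693, -1.2696853 ]), 'wrist_torque': array([0.04999857, 0.00602851, 0.00605938]), 'joint_positions': array([ 1.25642659e-01,  4.62252218e-01,  1.52168492e+00, -1.08510677e-04,
        1.15986350e+00, -1.51029927e+00]), 'grip_width': 54.616722247070975}
```

View pics/c6.png

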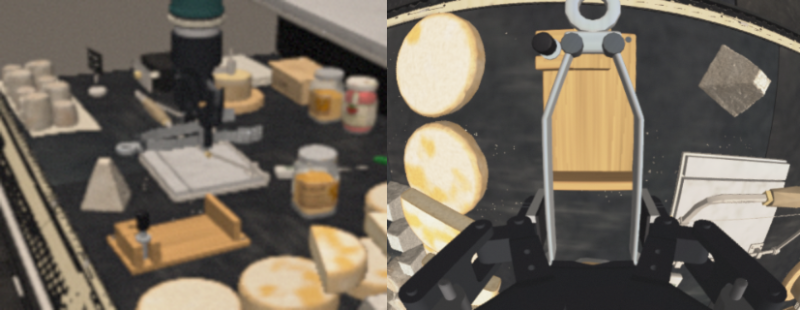

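The tongs are lifted level with the pin still upright in the notch. Now swinging towards the cheese, high up, with the cheese to sit between the arms in the wrist view.

move_arm(plan="0 0 -5 -0.5 -2.5 2 0.365;0 0 -13 -1.5 -7 4 0.365;0 0 -22 -2.5 -12 6 0.365;0 0 -31 -3.5 -17 7 0.365;0 0 -40 -4.5 -22 7 0.365;0 0 -50 -6 -27 7 0.365;0 0 -60 -7 -32 7 0.365;0 0 -70 -8 -37 7 0.365;0 0 -80 -9.5 -42 7 0.365;0 0 -90 -11 -47 7 0.365;0 0 -98 -12 -52 7 0.365;0 0 -104 -12.5 -54.5 7 0.365")

```text
clock: 11.5
tcp_pos: [484.9, -400.9, 250.8]
tool_rot: [-0.001, 0.769, 0.639, -0.0]
ft_force: [-0.4, -0.4, -0.5]
grip_width: 54.3
gripper_force: 8.9
```

move_arm(plan="0 0 0 0 0 0 0.365;0 0 0 0 0 0 0.365;0 0 0 0 0 0 0.365")

```text
clock: 11.88
tcp_pos: [486.3, -397.0, 251.7]
tool_rot: [-0.001, 0.767, 0.642, 0.0]
ft_force: [-0.9, 0.4, -0.6]
grip_width: 54.5
gripper_force: 8.9
```

Run:
```python
from h import *
w=shot('wrist','w6'); s=env.get_state();print({k:s[k] for k in('clock','tcp_pos','tool_rot','ft_force','joint_positions','grip_width')})
cv2.imwrite('pics/c7.png',cv2.resize(w['image'],(640,480)))
```

```text
{'clock': 11.925, 'tcp_pos': array([ 486.45175026, -397.08728729,  251.92209446]), 'tool_rot': array([-3.77841065e-04,  7.66881465e-01,  6.41788650e-01,  6.77937066e-05]), 'ft_force': array([-0.28831341, -0.43871115, -1.14871904]), 'joint_positions': array([-7.94652882e-01,  3.96129125e-01,  1.44174538e+00,  2.02163165e-04,
        1.30446072e+00, -6.17566686e-01]), 'grip_width': 54.3820200627832}
```

View pics/c7.png

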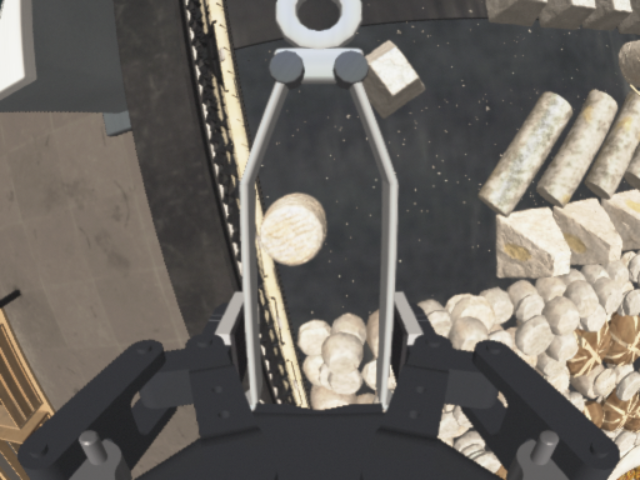

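Wrist view: the cheese is at (293,230) in this 640-wide picture, between the tongs' arms. The eye is at (319,12), hinges at (287,68)/(350,67), and the other drums are well below, from row 320.

```bash
cat > ch.py <<'E'
from h import *
def cheese(c,box):
    u0,u1,v0,v1=box; h=cv2.cvtColor(c['image'],cv2.COLOR_BGR2HSV)[v0:v1,u0:u1]
    m=((h[...,2]>105)).astype(np.uint8); m=cv2.morphologyEx(m,cv2.MORPH_OPEN,np.ones((3,3)))
    k,l,st,ce=cv2.connectedComponentsWithStats(m); i=1+st[1:,4].argmax()
    print('blob',st[i]+[u0,v0,0,0,0])
    for r in (l==i).astype(int)[::2]: print(''.join('.#'[x] for x in r))
    ct=max(cv2.findContours((l==i).astype(np.uint8),0,1)[0],key=len)[:,0]+[u0,v0]
    P=np.array([onz(c,*p,72)[:2] for p in ct]); o=ray(c,0,0)[0][:2]
    g=P.mean(0)
    from scipy.optimize import least_squares
    for _ in range(5):
        d=(g-o)/np.linalg.norm(g-o); S=P[((P-g)@d)>-3]
        g=least_squares(lambda x:np.hypot(*(S-x).T)-31,g,loss='soft_l1').x
    rr=np.hypot(*(S-g).T); print('cheese',g.round(1),'r',rr.mean().round(1),rr.std().round(2),len(S)); return g
E
python3 - <<'E'
from ch import *
w=load('w6'); g=cheese(w,(204,270,145,222))
s=w['state'];q=s['tool_rot'];Rt=R.from_quat(q[[1,2,3,0]]).as_matrix();d=-Rt[:2,0];tcp=s['tcp_pos'];n=Rt[:2,1]
print('dir',d,np.degrees(np.arctan2(d[1],d[0])))
for nm,u,v,z in(('eye',319,12,2),('hL',287,68,11),('hR',350,67,11),('a',247,182,10),('b',391,182,10)):
    p=onz(w,u/1.25,v/1.25,tcp[2]+z)[:2]-tcp[:2]; print(nm,'along',(p@d).round(1),'lat',(p@n).round(1))
need=g-d*68.4-tcp[:2]; print('shift',need.round(1))
E
```

```text
blob [ 204  154   57   68 2944]
..................................................................
..................................................................
..................................................................
..................................................................
..................................................................
.........................##################.......................
###..................##########################...................
####..............###############################.................
####...........####################################...............
#####........########################################.............
#####......###########################################............
######....#############################################...........
######...###############################################..........
########################################################..........
########################################################..........
#########################################################......
[... 1072 characters left out ...]
...
..#############..#########################........................
...#############......###############.............................
...#############..................................................
....############..................................................
....############..................................................
....#############.................................................
.....############.................................................
cheese [ 456.3 -404.7] r 32.1 5.49 112
dir [-0.17615211 -0.98436254] -100.14571512102259
eye along -114.4 lat 0.0
hL along -93.0 lat -9.7
hR along -93.3 lat 9.4
a along -57.4 lat -22.8
b along -57.5 lat 22.9
shift [-18.   59.7]
```

```bash
sed -i 's/P=np.array(\[onz/ct=ct[ct[:,0]>=umin]; P=np.array([onz/; s/def cheese(c,box)/def cheese(c,box,umin=0)/; s/    for r in (l==i).*//; s/>-3/>3/' ch.py
python3 - <<'E'
from ch import *
w=load('w6'); s=w['state'];q=s['tool_rot'];Rt=R.from_quat(q[[1,2,3,0]]).as_matrix();d=-Rt[:2,0];tcp=s['tcp_pos']
for um in(218,222,226):
    g=cheese(w,(204,270,145,222),um)
    print('shift',(g-d*69-tcp[:2]).round(1))
# rough check: top view + scene silhouettes
t=load('top0'); 
print('top: left/right cols',onz(t,365.5,248,72),onz(t,388.5,248,72), 'far edge',onz(t,375,238.5,72),'near base',onz(t,379,257.5,0))
E
```

```text
blob [ 204  154   57   68 2944]
cheese [ 457.8 -402.5] r 32.3 3.89 56
shift [-16.4  62.4]
blob [ 204  154   57   68 2944]
cheese [ 459.3 -401.7] r 31.0 0.51 39
shift [-14.9  63.2]
blob [ 204  154   57   68 2944]
cheese [ 458.9 -401.9] r 31.0 0.41 35
shift [-15.3  63. ]
top: left/right cols [ 460.58974522 -359.94866808   72.        ] [ 461.71721815 -434.33549637   72.        ] far edge [ 491.59829986 -391.11371696   72.        ] near base [ 426.11370286 -425.31851336    0.        ]
```

move_arm(plan="0 0 0 -0.5 2 0 0.365;0 0 0 -1.5 5 -1.5 0.365;0 0 0 -1.5 6.33 -4 0.365;0 0 0 -1.5 6.33 -7 0.365;0 0 0 -1.5 6.33 -10 0.365;0 0 0 -1.5 6.33 -13 0.365;0 0 0 -1.5 6.33 -15 0.365;0 0 0 -1.5 6.33 -15 0.365;0 0 0 -1.5 6.33 -15 0.365;0 0 0 -1.5 6.33 -15 0.365")

```text
clock: 13.18
tcp_pos: [472.0, -335.6, 103.3]
tool_rot: [0.001, 0.767, 0.641, 0.0]
ft_force: [0.1, 0.2, -1.1]
grip_width: 54.1
gripper_force: 8.9
```

Run:
```python
from h import *
c=shot('top','t7'); s2=shot('scene','s7'); s=env.get_state();print({k:s[k] for k in('tcp_pos','tool_rot','ft_force','grip_width')})
q=s['tool_rot'];Rt=R.from_quat(q[[1,2,3,0]]).as_matrix();d=-Rt[:2,0]
print('jaw',s['tcp_pos'][:2]+69*d)
a=cv2.resize(c['image'][200:270,335:425],None,fx=5,fy=5,interpolation=cv2.INTER_CUBIC)[:350,:450]
b=cv2.resize(s2['image'][245:350,215:320],(350,350),interpolation=cv2.INTER_CUBIC)
cv2.imwrite('pics/c8.png',np.hstack([a,b]))
```

```text
{'tcp_pos': array([ 471.68035622, -335.47818338,  103.04694955]), 'tool_rot': array([8.51254454e-04, 7.67489015e-01, 6.41061524e-01, 1.02452772e-04]), 'ft_force': array([ 0.00684646,  1.07284523, -1.10033815]), 'grip_width': 54.29683356680997}
jaw [ 459.3928207  -403.37525487]
```

move_arm(plan="0 0 0 0 0.15 -0.8 0.365;0 0 0 0 0.15 -1.6 0.365;0 0 0 0 0.15 -2.4 0.365;0 0 0 0 0.15 -3.2 0.365;0 0 0 0 0.15 -3.2 0.365")

```text
clock: 13.9
tcp_pos: [470.6, -333.1, 69.1]
tool_rot: [-0.001, 0.768, 0.641, -0.0]
ft_force: [0.1, -0.2, -1.0]
grip_width: 54.7
gripper_force: 8.9
```

move_arm(plan="0 0 0 0.08 0 -0.8 0.365;0 0 0 0.08 0 -1.6 0.365;0 0 0 0.08 0 -2.3 0.365;0 0 0 0.08 0 -2.7 0.365;0 0 0 0.08 0 -2.7 0.365")

```text
clock: 14.52
tcp_pos: [471.7, -333.4, 42.7]
tool_rot: [-0.0, 0.768, 0.641, -0.0]
ft_force: [0.2, -0.0, -0.4]
grip_width: 54.1
gripper_force: 8.9
```

Now closing on the cheese gradually.

move_arm(plan="0 0 0 0 0 0 0.42;0 0 0 0 0 0 0.48;0 0 0 0 0 0 0.54;0 0 0 0 0 0 0.6;0 0 0 0 0 0 0.7;0 0 0 0 0 0 0.8;0 0 0 0 0 0 0.8;0 0 0 0 0 0 0.8", newtons=50)

```text
clock: 15.52
tcp_pos: [472.2, -333.8, 43.2]
tool_rot: [0.0, 0.768, 0.641, 0.0]
ft_force: [1.7, -0.8, 0.4]
grip_width: 38.6
gripper_force: 50.0
```

move_arm(plan="0 0 0 0 0 0.5 0.8;0 0 0 0 0 1.5 0.8;0 0 0 0 0 3 0.8;0 0 0 0 0 5 0.8;0 0 0 0 0 7.5 0.8;0 0 0 0 0 10 0.8;0 0 0 0 0 12.5 0.8;0 0 0 0 0 15 0.8;0 0 0 0 0 17.5 0.8;0 0 0 0 0 19.3 0.8;0 0 0 0 0 20.2 0.8;0 0 0 0 0 20.2 0.8")

```text
clock: 17.02
tcp_pos: [472.0, -333.6, 245.8]
tool_rot: [0.0, 0.768, 0.641, 0.0]
ft_force: [0.2, 0.4, -4.0]
grip_width: 38.3
gripper_force: 50.5
```

move_arm(plan="0 0 0 0 0 0 0.8;0 0 0 0 0 0 0.8;0 0 0 0 0 0 0.8;0 0 0 0 0 0 0.8")

```text
clock: 17.52
tcp_pos: [471.9, -333.5, 244.8]
tool_rot: [-0.0, 0.768, 0.641, -0.0]
ft_force: [-0.2, 0.6, -3.1]
grip_width: 38.8
gripper_force: 50.5
```

Run:
```python
from h import *
t=shot('top','t8'); c=shot('scene','s8'); s=env.get_state();print({k:s[k] for k in('clock','tcp_pos','tool_rot','ft_force','wrist_torque','grip_width','gripper_force')})
h=cv2.cvtColor(c['image'],cv2.COLOR_BGR2HSV)
d0=load('scene0')['image'].astype(int); diff=np.abs(c['image'].astype(int)-d0).max(2)>40
print('old place changed frac',diff[300:335,256:282].mean())
# predicted pixels of cheese base/top in the scene
Rm=cv2.Rodrigues(c['rvec'])[0]; f=192/np.tan(np.radians(c['vertical_fov']/2))
for z in (0,100,200,236,272):
    p=Rm@np.array([460,-402,z])+np.ravel(c['tvec']); u,v=p[0]/p[2]*f+c['cx'],p[1]/p[2]*f+c['cy']; print(z,round(u),round(v),c['image'][int(v),int(u)] if 0<=v<384 else None)
for v in range(130,360,6): print(v,''.join('.#'[int(x)] for x in (h[v,215:330:2,2]>95)))
```

```text
{'clock': 17.625, 'tcp_pos': array([ 471.93413906, -333.55084121,  244.90193766]), 'tool_rot': array([-2.02159190e-04,  7.67522658e-01,  6.41021784e-01, -4.48055604e-05]), 'ft_force': array([ 0.88381517,  0.18743075, -3.60906136]), 'wrist_torque': array([ 0.13942171, -0.01738375, -0.0043216 ]), 'grip_width': 38.56902384130596, 'gripper_force': 50.527357226237655}
old place changed frac 0.9989010989010989
0 266 324 [40 41 42]
100 268 287 [77 82 89]
200 271 244 [132 149 163]
236 272 227 [136 153 169]
272 273 208 [170 198 224]
130 ....###...................................................
136 #############.......................########..............
142 #############.......................#########..........###
148 #############......................###########............
154 ###########.............................#####...........##
160 .###.####...................................#.......######
166 ...........###....................#.......##........######
172 .........####.......................................######
178 #######....###.......###...............#######......######
184
[... 1186 characters left out ...]
.......
298 ###..####.................................................
304 ####...###................................................
310 ..##########..............................................
316 #..####...####............................................
322 .#..#####...###...........................................
328 ......####.######.........................................
334 ##.#....####.#.#.##.......................................
340 ......#.#####.######......................................
346 ##.........####...#.##....................................
352 ..#..#..#..#####.##.###.............................###...
358 #.....................###.......................##########
```

The cheese is up. Its old place is dark, it shows about 20 cm higher at around (271,230), and the measured load of 3.6 N is more than the tongs alone. Handing in.

```bash
python3 -c "
from bench import env
print(env.finish_job())"
```

```text
the job is handed in; nothing more can be done
None
```

The pin is parked upright in the notch, and the tongs hold the drum cheese about 20 cm above the deck; the job was handed in at 17.6 s on the robot's clock, and no verdict came back.

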